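# Close the tub that holds the sample

## Task

One of the two white tubs holds the potato sample: take the lid that fits that tub, set it on, and press it down until it sits fully home and level on the rim all round, with the tub left standing upright where it is. Leave the empty tub, the other lid and everything else on the bench where they are.

Things in the scene. Friction and masses are not known exactly. Their poses are not given: they have to be found in the camera images.
- tub_wide: open round white sample tub, loose, 300 g, standing upright; outer radius 55 mm, wall 4 mm, 75 mm tall, floor 5 mm thick. Origin: centre of its underside, z up. Inside, near the mouth, is a sprung sealing lip (see its rim)
- tub_narrow: open round white sample tub, loose, 300 g, standing upright; outer radius 40 mm, wall 4 mm, 95 mm tall, floor 5 mm thick. Origin: centre of its underside, z up. Inside, near the mouth, is a sprung sealing lip (see its rim)
- tub_wide_rim (a point): centre of the wide tub's mouth, level with its rim (75 mm above its underside), z up. Four sprung lip pieces 5 mm below the rim stand 4 mm proud of the inner wall: a lid just laid on rests on them, centred, about 9 mm short of home; 7 to 15 N straight down on its knob pushes it home (flange underside on the rim), and it stays when let go
- tub_narrow_rim (a point): centre of the narrow tub's mouth, level with its rim (95 mm above its underside), z up. Four sprung lip pieces 5 mm below the rim stand 4 mm proud of the inner wall: a lid just laid on rests on them, centred, about 9 mm short of home; 7 to 15 N straight down on its knob pushes it home (flange underside on the rim), and it stays when let go
- lid_wide: loose white push-in lid for the wide tub, 70 g, lying right way up on the bench. Origin: centre of its underside, z up; round, so yaw is free. From the origin up: tapered plug, radius 45.5 mm at the bottom, widening to 49.5 mm at 8 mm, straight to 16 mm; flange of radius 59 mm from 16 to 21 mm; round grip knob 30 mm in diameter from 21 to 51 mm
- lid_narrow: loose white push-in lid for the narrow tub, 50 g, lying right way up on the bench. Origin: centre of its underside, z up; round, so yaw is free. From the origin up: tapered plug, radius 30.5 mm at the bottom, widening to 34.5 mm at 8 mm, straight to 16 mm; flange of radius 44 mm from 16 to 21 mm; round grip knob 30 mm in diameter from 21 to 51 mm
- lid_wide_seat (a point): centre of the wide lid's flange underside, 16 mm above the lid's origin; meets tub_wide_rim when home
- lid_narrow_seat (a point): centre of the narrow lid's flange underside, 16 mm above the lid's origin; meets tub_narrow_rim when home
- potato: brown potato, the sample, 62 mm long and 44 mm thick, lying on the floor of one of the two tubs (either one); origin at its underside's centre
- beaker: bystander: clear empty beaker, radius 34 mm, 85 mm tall, origin under its centre, between the lids
- spatula: bystander: slim steel lab spatula with a black grip, 165 mm long, 16 mm wide, 6 mm high, lying along its own x between the tubs; origin at its underside, near its middle
- kit_box: bystander: white and blue card box, 80 x 130 x 85 mm (x, y, z), origin under its centre, left of the tubs
- tip_rack: bystander: grey rack block with holes, 85 x 120 x 55 mm, origin under its centre, right of the tubs
- reagent_a: bystander: small amber bottle, radius 20 mm, 75 mm tall, beyond the tubs
- reagent_b: bystander: second such amber bottle
Not all that is in view belongs to the job. Leave any black or red look-alike of the potato alone.

How it is judged:
At the end, for the whole second after the job is handed in: The potato's tub is closed by its own lid: flange within 3 mm of the rim in height, 6 mm in all, level within 0.04 rad; tub upright (0.06 rad), holding the potato, within 50 mm of its start; lid and tub at rest; the other tub and lid within 40 mm of their starts (((horizontal distance between potato and tub_wide below 0.045 m and z of potato in the frame of tub_wide below 0.06 m and z of lid_wide_seat in the frame of tub_wide_rim below 0.003 m and distance between lid_wide_seat and tub_wide_rim below 0.006 m and angle between the z axis of lid_wide_seat and the z axis of tub_wide_rim, either way round below 0.04 rad and angle between tub_wide_rim's own z axis and vertical below 0.06 rad and linear speed of each of lid_wide, tub_wide below 0.02 m/s and distance of tub_wide from where it was at the start of the episode below 0.05 m and distance of each of tub_narrow, lid_narrow from where it was at the start of the episode below 0.04 m) or (horizontal distance between potato and tub_narrow below 0.034 m and z of potato in the frame of tub_narrow below 0.06 m and z of lid_narrow_seat in the frame of tub_narrow_rim below 0.003 m and distance between lid_narrow_seat and tub_narrow_rim below 0.006 m and angle between the z axis of lid_narrow_seat and the z axis of tub_narrow_rim, either way round below 0.04 rad and angle between tub_narrow_rim's own z axis and vertical below 0.06 rad and linear speed of each of lid_narrow, tub_narrow below 0.02 m/s and distance of tub_narrow from where it was at the start of the episode below 0.05 m and distance of each of tub_wide, lid_wide from where it was at the start of the episode below 0.04 m))); the robot touches nothing.
It fails at once if the tub that holds the potato is pushed more than 50 mm or tipped over ((horizontal distance between potato and tub_wide below 0.045 m and (distance of tub_wide from where it was at the start of the episode above 0.05 m or angle between tub_wide's own z axis and vertical above 0.35 rad)) or (horizontal distance between potato and tub_narrow below 0.034 m and (distance of tub_narrow from where it was at the start of the episode above 0.05 m or angle between tub_narrow's own z axis and vertical above 0.35 rad))).
It fails at once if the empty tub or the lid that fits it is moved more than 40 mm ((horizontal distance between potato and tub_wide below 0.045 m and distance of any of tub_narrow, lid_narrow from where it was at the start of the episode above 0.04 m) or (horizontal distance between potato and tub_narrow below 0.034 m and distance of any of tub_wide, lid_wide from where it was at the start of the episode above 0.04 m)).
It fails at once if one of the other things on the bench is moved more than 40 mm (distance of any of beaker, spatula, kit_box, tip_rack, reagent_a, reagent_b from where it was at the start of the episode above 0.04 m).
It also fails if it takes over 48 s, if anything falls off the work surface, if the arm or the gripper's body presses on something with over 40 N, if the wrist force passes 120 N, or if a joint passes its speed limit or range.

## Robot

A 6-joint arm with a two-finger parallel gripper is mounted at the origin on the work surface. World frame = base frame: x ahead of the robot, y to its left, z up, the work surface at z = 0. Lengths are in m, angles in rad, forces in N, time in s.
With the tool pointing down it reaches from about 0.425 to 1.125 m from the base axis. Payload 14.9 kg.
Tool frame: the origin (TCP) lies at the very end of the fingers, on their centre line; the grasp point (between the pads) lies 19 mm behind it; z points along the fingers, x is the direction in which the jaws open and shut, and the axes are right-handed (so a half turn about z gives the same grasp; the last joint's range is limited). The gripper opens to 91 mm and grips with 3 to 60 N. Pads are 32 mm wide; open, the fingers measure 118 mm over their backs; the gripper's body (76 mm by 178 mm) begins 60 mm behind the grasp point.
Start: joints at [-1.204, 0.379, 1.734, -0, 1.028, -0.033], TCP at [0.272, -0.645, 0.214] pointing down, gripper open.
Joint ranges: [-2.77, 2.77], [-0.74, 2.19], [0, 2.66], [-1.06, 4.2], [0.31, 2.87], [-3.08, 3.08]. Speed limits (rad/s): [1.89, 1.89, 2.39, 3.14, 3.14, 3.14].

## Interface

Orientations are given as a 3x3 rotation matrix whose columns are the frame's x, y, z axes.
In Python, from bench import ctrl gives the robot as it stands.
- The arm moves only by the tool move_arm, never from a script. Its argument "commands" is a list of rows, each a list of 7 numbers: the shift along the world's x, y, z in cm, then the turn, a rotation vector about the world's x, y, z in rad, then the gripper command: -1 is shut, 1 is fully open, values between are in proportion. A call has 1 to 8 rows; each row shifts and turns the commanded pose from where the row before left it; what a row does not reach is not made up. A row lasts 1/12 s, in which the tool goes at most 41.7 mm and 7.16 degrees, less where a joint would pass 70% of its speed; a pose out of reach is approached as far as the arm can. A call is refused whole if a number of a shift passes 4.17 or a number of a turn 0.125, either way. A call with a gripper value outside its range is refused whole. The fingers move at their own pace and stop on an object; "grip_force" is the grip in N (left out, the last holds). Time passes only in rows, so rows that do not move let the fingers close. It gives the time, the measured TCP pose, the force and the opening at its end, in the units of the state.
- ctrl.get_obs(): the state, without advancing time (a new reading comes with each control period).
- ctrl.get_image(name): name is "side" or "top" or "wrist"; returns the picture (420x560x3 uint8, red, green, blue); there is no depth.
- ctrl.camera_model(name): a dict with "fx", "fy", "cx", "cy" (pixels), "rvec" (rotation vector, rad) and "tvec" (3), from world to camera coordinates, as OpenCV has them. Camera axes: x right, y down, z forward; pixel columns grow to the right and rows downward; lengths in m; the calibration is good to about 2 mm. A picture is of the moment at which its call begins: read the wrist's pose just before it. camera_model takes no time and is no camera call; for the wrist camera it gives the pose at the moment of the call.
- ctrl.hand_in(): hands the job in, once; it reports no verdict.
The state is a dict: "clock": time; "qpos": joint angles; "dq": joint speeds; "joint_efforts": joint torques, N m; "eef_pos": TCP position; "ee_rot": TCP orientation; "ft_force": force on the tool from outside, world axes, zero at the start; "wrist_torque": the same for the moment, N m; "width": opening from 0.0 (shut) to 1.0 (fully open).
Only numpy, scipy, OpenCV 4.12 (cv2) and the standard library are available. Lean on these libraries where they do the work, as an engineer would, in place of code of your own. Each camera call takes 0.05 s, during which the arm holds its last target.

## Working session

There is one attempt and no reset: what is moved stays moved. The work goes in short steps, Python scripts to look and compute and a tool call to move; the robot and the scene stay as the last step left them, time stands still between calls to the robot, and variables do not carry over. Pictures are saved under pics/ and viewed, and the job is handed in when it is done.

Besides the shell and the picture viewer there is one more tool, called after "Call:" by a JSON object that holds its "op" and its "data", one argument or row to a line. move_arm: Moves the arm, as the interface text tells. Its arguments: {"type":"object","properties":{"commands":{"type":"array"},"grip_force":{"type":"number"}},"required":["commands"]}

```bash
mkdir -p pics; ls; python3 - <<'E'
from bench import ctrl
import cv2
o=ctrl.get_obs();print(o)
for n in ["top","side"]:
    cv2.imwrite(f"pics/{n}0.png",ctrl.get_image(n)[:,:,::-1]);print(n,ctrl.camera_model(n))
E
```

```text
pics
{'clock': 0.0, 'qpos': array([-1.20429886e+00,  3.79427130e-01,  1.73476257e+00,  8.63588308e-07,
        1.02846965e+00, -3.32862181e-02]), 'dq': array([ 0.00060562,  0.0013348 , -0.00095606, -0.00060943,  0.00061623,
        0.0004517 ]), 'joint_efforts': array([-1.42422423e-04, -7.63734698e+01, -4.34372485e+01,  6.50493032e-02,
        4.24444489e-02, -1.08330696e-04]), 'eef_pos': array([ 0.27232074, -0.64444455,  0.21328428]), 'ee_rot': array([[ 3.89218477e-01, -9.21145391e-01, -3.81557548e-04],
       [-9.21144853e-01, -3.89218662e-01,  9.96119926e-04],
       [-1.06608060e-03, -3.62385088e-05, -9.99999431e-01]]), 'ft_force': array([-0.86727106, -0.26140064, -0.22850413]), 'wrist_torque': array([-0.02952313,  0.02002974, -0.00045105]), 'width': 0.9986592682674083}
top {'fx': 385.12379220716485, 'fy': 385.12379220716485, 'cx': 280.77475692547034, 'cy': 207.04665237638324, 'rvec': array([ 2.17424466, -2.11851993,  0.11605021]), 'tvec': array([-0.00556403,  0.63732438,  0.94113932])}
side {'fx': 526.7091485647419, 'fy': 526.7091485647419, 'cx': 276.1608531728606, 'cy': 212.7534945213356, 'rvec': array([ 0.37874915, -2.76484978,  1.18595291]), 'tvec': array([0.58804845, 0.18306016, 1.18097771])}
```

View pics/top0.png

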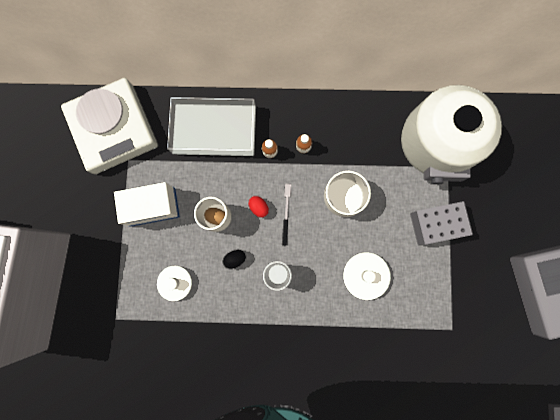

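View pics/side0.png

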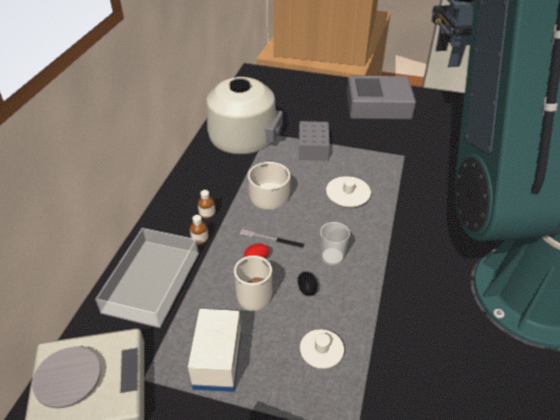

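The top view shows two candidate tubs: the narrow one at (212,214), which has something brown inside, and the wide one at (348,193), which looks empty. The red (258,206) and black (234,259) lumps are decoys. The narrow lid is at (175,284). Next I'll confirm with a crop and measure.

```bash
cat > h.py <<'E'
import cv2,numpy as np
from bench import ctrl
def ray(cm,u,v):
    R=cv2.Rodrigues(np.array(cm['rvec']))[0];t=np.array(cm['tvec'])
    d=R.T@np.array([(u-cm['cx'])/cm['fx'],(v-cm['cy'])/cm['fy'],1.]);return -R.T@t,d
def onz(cm,u,v,z):
    c,d=ray(cm,u,v);return c+d*(z-c[2])/d[2]
def circ(cm,pts,z):
    P=np.array([onz(cm,u,v,z)[:2] for u,v in pts])
    A=np.c_[2*P,np.ones(len(P))];s=np.linalg.lstsq(A,(P**2).sum(1),rcond=None)[0]
    r=np.sqrt(s[2]+s[:2]@s[:2]);res=np.hypot(*(P-s[:2]).T)-r
    return s[:2],r,res
E
python3 - <<'E'
from h import *
im=cv2.imread('pics/top0.png');cm=ctrl.camera_model('top')
cv2.imwrite('pics/crop0.png',cv2.resize(im[165:310,140:400],None,fx=3,fy=3,interpolation=cv2.INTER_CUBIC))
hsv=cv2.cvtColor(im,cv2.COLOR_BGR2HSV)
m=((hsv[...,2]>165)&(hsv[...,1]<60)).astype('uint8')*255
cv2.imwrite('pics/mask0.png',cv2.resize(m[165:310,140:400],None,fx=3,fy=3))
for c in cv2.findContours(m,cv2.RETR_EXTERNAL,cv2.CHAIN_APPROX_NONE)[0]:
    if cv2.contourArea(c)<300: continue
    x,y,w,h=cv2.boundingRect(c)
    if not(140<x<400 and 165<y<310):continue
    for z in(.021,.075,.095):
        p=cv2.convexHull(c)[:,0].astype(float);s,r,e=circ(cm,p,z);print((x,y,w,h),z,s.round(4),r.round(4),np.abs(e).max().round(4))
E
```

```text
(156, 265, 36, 37) 0.021 [0.438 0.28 ] 0.045 0.0035
(156, 265, 36, 37) 0.075 [0.442  0.2643] 0.0426 0.0033
(156, 265, 36, 37) 0.095 [0.4435 0.2585] 0.0417 0.0032
(263, 261, 29, 30) 0.021 [0.4646 0.0176] 0.0368 0.0015
(263, 261, 29, 30) 0.075 [0.4672 0.0161] 0.0348 0.0015
(263, 261, 29, 30) 0.095 [0.4682 0.0155] 0.0341 0.0014
(343, 252, 48, 49) 0.021 [ 0.4703 -0.2096] 0.0599 0.0028
(343, 252, 48, 49) 0.075 [ 0.4726 -0.1987] 0.0566 0.0027
(343, 252, 48, 49) 0.095 [ 0.4734 -0.1947] 0.0554 0.0026
(194, 196, 33, 34) 0.021 [0.6204 0.1952] 0.0439 0.0008
(194, 196, 33, 34) 0.075 [0.6146 0.184 ] 0.0416 0.0008
(194, 196, 33, 34) 0.095 [0.6124 0.1799] 0.0407 0.0008
(323, 170, 48, 45) 0.021 [ 0.6821 -0.1596] 0.0604 0.004
(323, 170, 48, 45) 0.075 [ 0.6729 -0.1514] 0.0571 0.0038
(323, 170, 48, 45) 0.095 [ 0.6695 -0.1484] 0.0559 0.0037
```

View pics/crop0.png

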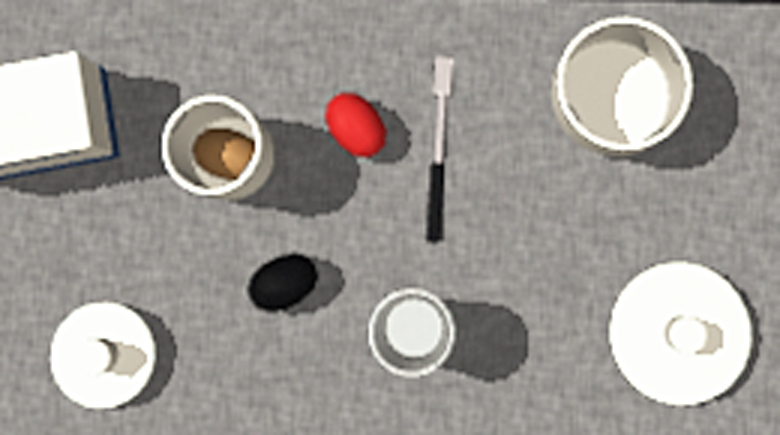

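View pics/mask0.png

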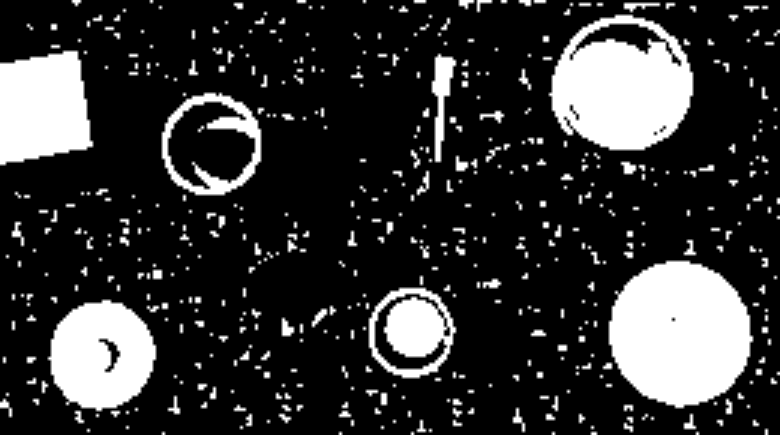

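The crop confirms it. The brown potato is in the narrow tub, at crop (225,152), and the wide tub is empty. The measured radii also fit: narrow lid 45 mm against 44, narrow rim 40.7 mm against 40. I'm moving in an arc towards the narrow lid at about (0.438, 0.280), staying high.

Call:
{"op": "move_arm", "data": {
  "commands": [
    [2.3,2.9,0.5,0,0,0,1],
    [2.3,2.9,0.5,0,0,0,1],
    [2.3,2.9,0.5,0,0,0,1],
    [2.3,2.9,0.5,0,0,0,1],
    [2.3,2.9,0,0,0,0,1],
    [2.3,2.9,0,0,0,0,1],
    [2.3,2.9,0,0,0,0,1],
    [2.3,2.9,0,0,0,0,1]
  ],
  "grip_force": 40
}}

```text
clock: 0.77
eef_pos: [0.4571, -0.4111, 0.2338]
ee_rot: [[0.389, -0.921, -0.0], [-0.921, -0.389, 0.0], [-0.0, 0.0, -1.0]]
ft_force: [0.8, -0.4, -0.6]
width: 1.003
```

Call:
{"op": "move_arm", "data": {
  "commands": [
    [2.3,2.9,0,0,0,0,1],
    [2.3,2.9,0,0,0,0,1],
    [2.3,2.9,0,0,0,0,1],
    [0,3.6,0,0,0,0,1],
    [0,3.6,0,0,0,0,1],
    [0,3.6,0,0,0,0,1],
    [0,3.6,0,0,0,0,1],
    [0,3.6,0,0,0,0,1]
  ]
}}

```text
clock: 1.43
eef_pos: [0.525, -0.1441, 0.2337]
ee_rot: [[0.389, -0.921, -0.0], [-0.921, -0.389, 0.0], [-0.0, 0.0, -1.0]]
ft_force: [0.3, -0.5, -0.0]
width: 1.001
```

Call:
{"op": "move_arm", "data": {
  "commands": [
    [0,3.6,0,0,0,0,1],
    [0,3.6,0,0,0,0,1],
    [0,3.6,0,0,0,0,1],
    [0,3.6,0,0,0,0,1],
    [0,3.6,0,0,0,0,1],
    [0,3.6,0,0,0,0,1],
    [0,3.6,0,0,0,0,1],
    [0,0,0,0,0,0,1]
  ]
}}

```text
clock: 2.1
eef_pos: [0.5251, 0.1106, 0.2339]
ee_rot: [[0.392, -0.92, -0.0], [-0.92, -0.392, 0.001], [-0.001, -0.0, -1.0]]
ft_force: [-0.1, -0.2, 0.4]
width: 1.008
```

Call:
{"op": "move_arm", "data": {
  "commands": [
    [-1.4,2.8,0,0,0,0,1],
    [-1.4,2.8,0,0,0,0,1],
    [-1.4,2.8,0,0,0,0,1],
    [-1.5,2.8,0,0,0,0,1],
    [-1.5,2.8,0,0,0,0,1],
    [-1.5,2.9,0,0,0,0,1],
    [0,0,0,0,0,0,1],
    [0,0,0,0,0,0,1]
  ]
}}

```text
clock: 2.77
eef_pos: [0.4378, 0.276, 0.2338]
ee_rot: [[0.392, -0.92, -0.0], [-0.92, -0.392, -0.0], [0.0, 0.0, -1.0]]
ft_force: [-0.5, -0.1, -0.0]
width: 1.0
```

```bash
python3 - <<'E'
from h import *
cm=ctrl.camera_model('wrist');im=ctrl.get_image('wrist')[:,:,::-1]
print(ctrl.get_obs()['eef_pos'],cm)
cv2.imwrite('pics/w1.png',im)
import pickle;pickle.dump(cm,open('w1.pkl','wb'))
E
```

```text
[0.4382631  0.2751655  0.23373844] {'fx': 295.39183682328434, 'fy': 295.39183682328434, 'cx': 280.1767973591732, 'cy': 208.56342817475598, 'rvec': array([-2.44417181,  1.61456614,  0.20112437]), 'tvec': array([0.08164621, 0.46293916, 0.53492265])}
```

View pics/w1.png

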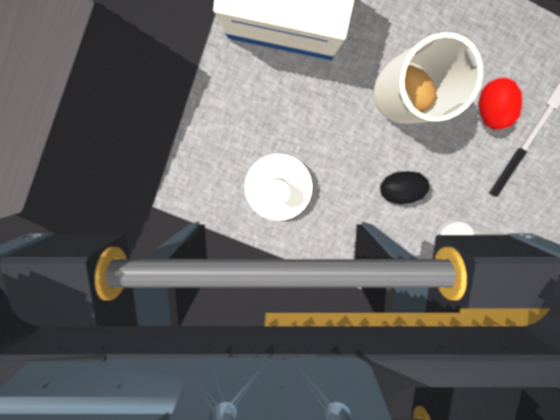

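The wrist view shows the lid flange at (278,187), the knob at (278,190), and the tub rim centred near (441,77) with the potato inside. I'll measure both from here.

```bash
python3 - <<'E'
from h import *
import pickle
cm=pickle.load(open('w1.pkl','rb'));im=cv2.imread('pics/w1.png')
hsv=cv2.cvtColor(im,cv2.COLOR_BGR2HSV)
m=((hsv[...,2]>200)&(hsv[...,1]<60)).astype('uint8')*255
m=cv2.morphologyEx(m,cv2.MORPH_OPEN,np.ones((2,2)))
for c in cv2.findContours(m,cv2.RETR_EXTERNAL,cv2.CHAIN_APPROX_NONE)[0]:
    x,y,w,h=cv2.boundingRect(c)
    if w<40 or y>220 : continue
    p=cv2.convexHull(c)[:,0].astype(float)+.0
    z=.021 if x<350 else .095
    s,r,e=circ(cm,p,z);print((x,y,w,h),z,s.round(4),r.round(4),np.abs(e).max().round(4))
tm=ctrl.camera_model('top');t=cv2.imread('pics/top0.png');g=cv2.cvtColor(t,cv2.COLOR_BGR2HSV)
m=((g[...,2]>210)&(g[...,1]<60)).astype('uint8')
m=cv2.morphologyEx(m,cv2.MORPH_OPEN,np.ones((2,2)))
for c in cv2.findContours(m,cv2.RETR_EXTERNAL,cv2.CHAIN_APPROX_NONE)[0]:
    x,y,w,h=cv2.boundingRect(c)
    if 140<x<400 and 165<y<310 and w>25:
        p=cv2.convexHull(c)[:,0].astype(float)
        for z in(.021,.095):
            s,r,e=circ(tm,p,z);print('top',(x,y,w,h),z,s.round(4),r.round(4),np.abs(e).max().round(4))
cv2.imwrite('pics/w1c.png',cv2.resize(im[20:240,220:500],None,fx=2.7,fy=2.7,interpolation=cv2.INTER_CUBIC))
E
```

```text
(367, 205, 122, 32) 0.095 [0.4983 0.1221] 0.0591 0.0136
(433, 167, 45, 35) 0.095 [0.524  0.1114] 0.0232 0.009
(158, 32, 332, 227) 0.021 [0.5217 0.2601] 0.1976 0.0363
(214, 0, 141, 41) 0.021 [0.6413 0.3566] 0.0797 0.0082
top (158, 267, 34, 35) 0.021 [0.4358 0.2767] 0.044 0.0005
top (158, 267, 34, 35) 0.095 [0.4415 0.2554] 0.0407 0.0005
top (344, 253, 47, 48) 0.021 [ 0.4679 -0.2123] 0.059 0.0007
top (344, 253, 47, 48) 0.095 [ 0.4712 -0.1972] 0.0546 0.0007
top (195, 198, 33, 33) 0.021 [0.6175 0.1927] 0.0429 0.0006
top (195, 198, 33, 33) 0.095 [0.6097 0.1777] 0.0397 0.0006
top (327, 172, 45, 44) 0.021 [ 0.6804 -0.1642] 0.0582 0.0006
top (327, 172, 45, 44) 0.095 [ 0.6679 -0.1527] 0.0538 0.0006
```

View pics/w1c.png

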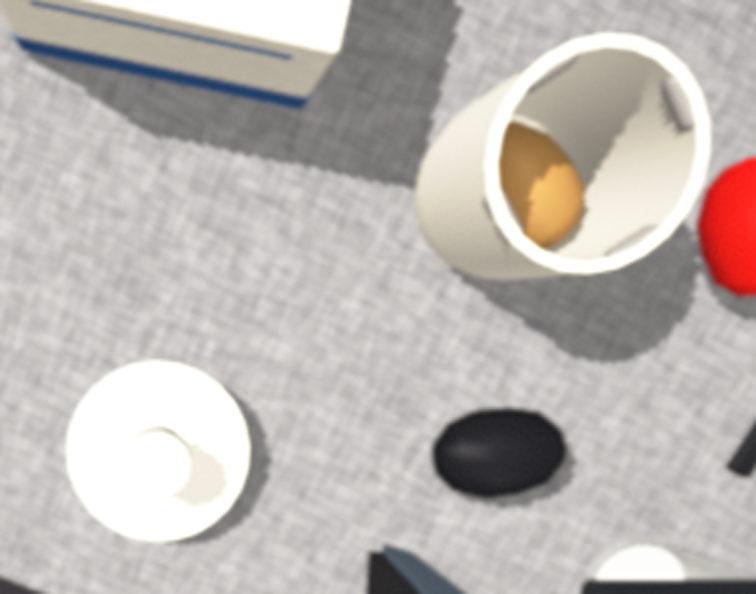

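With the cleaner mask, the radii match to within 0.5 mm. Checking against the wrist view with a tighter threshold:

```bash
python3 - <<'E'
from h import *
import pickle
cm=pickle.load(open('w1.pkl','rb'));im=cv2.imread('pics/w1.png')
for th in(238,246):
  m=(im.min(2)>th-15).astype('uint8')*255
  m=cv2.morphologyEx(m,cv2.MORPH_OPEN,np.ones((2,2)))
  for c in cv2.findContours(m,cv2.RETR_EXTERNAL,cv2.CHAIN_APPROX_NONE)[0]:
    x,y,w,h=cv2.boundingRect(c)
    if w<40 or y>220 : continue
    p=cv2.convexHull(c)[:,0].astype(float)
    z=.021 if x<350 else .095
    s,r,e=circ(cm,p,z);print((x,y,w,h),z,s.round(4),r.round(4),np.abs(e).max().round(4))
E
```

```text
(245, 154, 68, 68) 0.021 [0.4364 0.277 ] 0.0449 0.0005
(384, 33, 100, 89) 0.095 [0.6101 0.184 ] 0.0431 0.0078
(215, 0, 140, 40) 0.021 [0.6471 0.357 ] 0.0786 0.0203
(245, 154, 68, 68) 0.021 [0.4364 0.277 ] 0.0446 0.0004
(400, 33, 84, 89) 0.095 [0.6113 0.1784] 0.0403 0.0007
(215, 0, 140, 40) 0.021 [0.6457 0.3562] 0.0781 0.0214
```

The two views agree within about 1 mm: lid (0.436, 0.277), tub rim (0.6105, 0.178). Descending onto the knob now.

Call:
{"op": "move_arm", "data": {
  "commands": [
    [-0.2,0.15,-3.5,0,0,0,1],
    [0,0,-3.5,0,0,0,1],
    [0,0,-3.5,0,0,0,1],
    [0,0,-3.0,0,0,0,1],
    [0,0,-2.5,0,0,0,1],
    [0,0,-2.0,0,0,0,1],
    [0,0,-1.5,0,0,0,1],
    [0,0,-1.0,0,0,0,1]
  ]
}}

```text
clock: 3.48
eef_pos: [0.4364, 0.2752, 0.0272]
ee_rot: [[0.388, -0.922, -0.002], [-0.922, -0.388, -0.001], [0.0, 0.002, -1.0]]
ft_force: [-0.4, -0.3, -0.4]
width: 1.007
```

Call:
{"op": "move_arm", "data": {
  "commands": [
    [0,0,0,0,0,0,1],
    [0,0,0,0,0,0,1],
    [0,0,0,0,0,0,1]
  ]
}}

```text
clock: 3.73
eef_pos: [0.4372, 0.2767, 0.0298]
ee_rot: [[0.389, -0.921, 0.001], [-0.921, -0.389, 0.001], [-0.0, -0.001, -1.0]]
ft_force: [-0.1, 0.2, 0.9]
width: 1.0
```

Call:
{"op": "move_arm", "data": {
  "commands": [
    [0,0,-0.1,0,0,0,0],
    [0,0,0,0,0,0,-0.5],
    [0,0,0,0,0,0,-1],
    [0,0,0,0,0,0,-1],
    [0,0,0,0,0,0,-1],
    [0,0,0,0,0,0,-1],
    [0,0,0,0,0,0,-1],
    [0,0,0,0,0,0,-1]
  ],
  "grip_force": 40
}}

```text
clock: 4.4
eef_pos: [0.4364, 0.2767, 0.0279]
ee_rot: [[0.389, -0.921, 0.0], [-0.921, -0.389, 0.0], [0.0, -0.0, -1.0]]
ft_force: [-0.5, -0.2, 0.1]
width: 0.446
```

```bash
python3 - <<'E'
from h import *
cv2.imwrite('pics/s2.png',ctrl.get_image('side')[:,:,::-1])
P=[];
o=ctrl.get_obs();print(o['eef_pos'],o['width']*91,o['ft_force'])
E
```

```text
[0.43644501 0.27670433 0.02793374] 36.689975898946905 [-0.24741661  0.06094116  0.27244098]
```

View pics/s2.png

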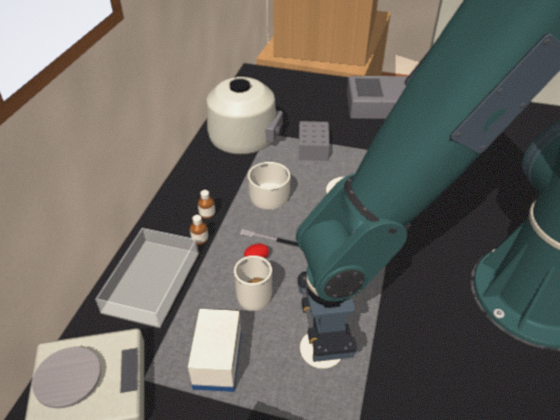

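The fingers are around the knob at (330,335) but still closing, with the opening at 36 mm.

Call:
{"op": "move_arm", "data": {
  "commands": [
    [0,0,0,0,0,0,-1],
    [0,0,0,0,0,0,-1],
    [0,0,0,0,0,0,-1],
    [0,0,0,0,0,0,-1],
    [0,0,0,0,0,0,-1]
  ]
}}

```text
clock: 4.87
eef_pos: [0.4365, 0.2767, 0.0279]
ee_rot: [[0.389, -0.921, 0.0], [-0.921, -0.389, 0.0], [-0.0, -0.0, -1.0]]
ft_force: [0.4, 1.2, -0.8]
width: 0.319
```

Call:
{"op": "move_arm", "data": {
  "commands": [
    [0,0,0.5,0,0,0,-1],
    [0,0,1,0,0,0,-1],
    [0,0,2,0,0,0,-1],
    [0,0,3,0,0,0,-1],
    [0,0,3.5,0,0,0,-1],
    [0,0,3,0,0,0,-1],
    [0,0,2,0,0,0,-1],
    [0,0,0,0,0,0,-1]
  ]
}}

```text
clock: 5.53
eef_pos: [0.4384, 0.2778, 0.1831]
ee_rot: [[0.389, -0.921, 0.006], [-0.921, -0.389, 0.003], [-0.001, -0.007, -1.0]]
ft_force: [0.3, -0.4, -0.2]
width: 0.317
```

Call:
{"op": "move_arm", "data": {
  "commands": [
    [2.0,-1.1,0,0,0,0,-1],
    [3.0,-1.7,0,0,0,0,-1],
    [3.0,-1.7,0,0,0,0,-1],
    [3.0,-1.7,0,0,0,0,-1],
    [3.0,-1.7,0,0,0,0,-1],
    [2.4,-1.4,0,0,0,0,-1],
    [1.0,-0.6,0,0,0,0,-1],
    [0,0,0,0,0,0,-1]
  ]
}}

```text
clock: 6.2
eef_pos: [0.6119, 0.1764, 0.1776]
ee_rot: [[0.388, -0.922, -0.0], [-0.922, -0.388, -0.0], [0.0, 0.0, -1.0]]
ft_force: [-0.5, 0.2, -0.3]
width: 0.314
```

Call:
{"op": "move_arm", "data": {
  "commands": [
    [0,0,0,0,0,0,-1],
    [0,0,0,0,0,0,-1],
    [0,0,0,0,0,0,-1],
    [0,0,0,0,0,0,-1]
  ]
}}

```text
clock: 6.53
eef_pos: [0.6096, 0.1783, 0.178]
ee_rot: [[0.39, -0.921, -0.0], [-0.921, -0.39, -0.0], [-0.0, 0.0, -1.0]]
ft_force: [-0.2, -0.4, -0.9]
width: 0.316
```

```bash
python3 - <<'E'
from h import *
import pickle
for n in ('side','wrist'):
    cm=ctrl.camera_model(n);im=ctrl.get_image(n)[:,:,::-1]
    pickle.dump(cm,open(n+'3.pkl','wb'));cv2.imwrite(f'pics/{n}3.png',im)
o=ctrl.get_obs();print(o['eef_pos'],o['ft_force'])
E
```

```text
[0.6099663  0.17814776 0.17805931] [-0.40666227  0.03138017 -0.69426248]
```

View pics/side3.png

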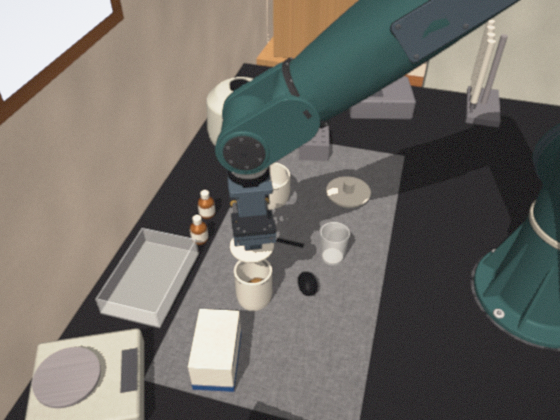

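View pics/wrist3.png

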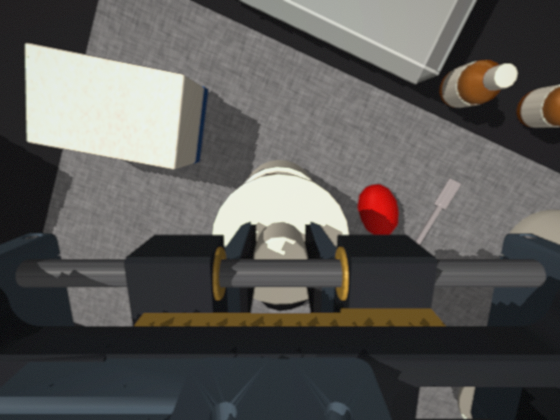

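The lid is held level above the tub: side view flange at (253,245) over the tub at (254,283), wrist view flange spanning 213–349. I'll check the lid's centre in the grasp from the visible flange arc.

```bash
python3 - <<'E'
from h import *
import pickle
cm=pickle.load(open('wrist3.pkl','rb'));im=cv2.imread('pics/wrist3.png')
cv2.imwrite('pics/w3c.png',cv2.resize(im[140:260,190:370],None,fx=4,fy=4,interpolation=cv2.INTER_CUBIC))
L=[];
for v in range(192,236,3):
    row=im[v].astype(int).min(1); g=np.diff(cv2.GaussianBlur(row.astype('float32').reshape(1,-1),(3,1),0)[0])
    l=200+np.argmax(g[200:245]); r=315+np.argmin(g[315:365]); L+= [(l+.5,v),(r+.5,v)]
print(L)
for k in range(3):
    s,r,e=circ(cm,L,.171);print(s,r,np.abs(e).max()); L=[p for p,q in zip(L,e) if abs(q)<.0012]
s,r,e=circ(cm,[p for p in L],.171);print(len(L))
E
```

```text
[(np.float64(232.5), 192), (np.float64(328.5), 192), (np.float64(229.5), 195), (np.float64(330.5), 195), (np.float64(226.5), 198), (np.float64(333.5), 198), (np.float64(224.5), 201), (np.float64(335.5), 201), (np.float64(222.5), 204), (np.float64(338.5), 204), (np.float64(220.5), 207), (np.float64(339.5), 207), (np.float64(218.5), 210), (np.float64(341.5), 210), (np.float64(217.5), 213), (np.float64(342.5), 213), (np.float64(216.5), 216), (np.float64(344.5), 216), (np.float64(215.5), 219), (np.float64(345.5), 219), (np.float64(213.5), 222), (np.float64(346.5), 222), (np.float64(212.5), 225), (np.float64(346.5), 225), (np.float64(212.5), 228), (np.float64(347.5), 228), (np.float64(212.5), 231), (np.float64(347.5), 231), (np.float64(211.5), 234), (np.float64(348.5), 234)]
[0.61134486 0.17833461] 0.04387496184881298 0.0004418321544587961
[0.61134486 0.17833461] 0.04387496184881298 0.0004418321544587961
[0.61134486 0.17833461] 0.04387496184881298 0.0004418321544587961
30
```

View pics/w3c.png

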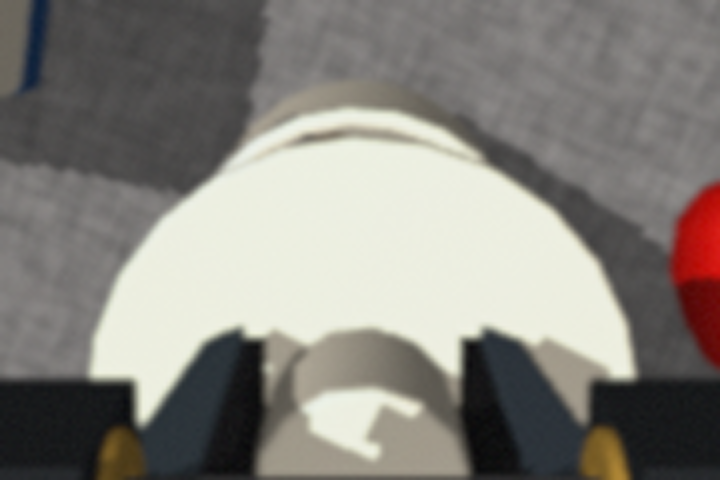

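Lid centre (0.6113, 0.1783) against tub (0.611, 0.178), which is within the 1.5 mm plug clearance. Descending.

Call:
{"op": "move_arm", "data": {
  "commands": [
    [0,0,-1.5,0,0,0,-1],
    [0,0,-1.5,0,0,0,-1],
    [0,0,-1.2,0,0,0,-1],
    [0,0,-0.8,0,0,0,-1],
    [0,0,-0.5,0,0,0,-1],
    [0,0,-0.3,0,0,0,-1],
    [0,0,-0.2,0,0,0,-1],
    [0,0,0,0,0,0,-1]
  ]
}}

```text
clock: 7.3
eef_pos: [0.6105, 0.1777, 0.1179]
ee_rot: [[0.389, -0.921, -0.0], [-0.921, -0.389, 0.0], [-0.0, -0.0, -1.0]]
ft_force: [0.1, 0.3, -0.9]
width: 0.318
```

Call:
{"op": "move_arm", "data": {
  "commands": [
    [0,0,-0.1,0,0,0,-1],
    [0,0,-0.1,0,0,0,-1],
    [0,0,-0.1,0,0,0,-1],
    [0,0,0,0,0,0,-1]
  ]
}}

```text
clock: 7.63
eef_pos: [0.6106, 0.1778, 0.1151]
ee_rot: [[0.389, -0.921, 0.0], [-0.921, -0.389, 0.0], [-0.0, -0.0, -1.0]]
ft_force: [-1.0, 2.7, 0.6]
width: 0.319
```

Call:
{"op": "move_arm", "data": {
  "commands": [
    [0,0.05,-0.1,0,0,0,-1],
    [0,0,-0.1,0,0,0,-1],
    [0,0,0,0,0,0,-1]
  ]
}}

```text
clock: 7.88
eef_pos: [0.6106, 0.1784, 0.1131]
ee_rot: [[0.389, -0.921, 0.0], [-0.921, -0.389, 0.0], [-0.0, -0.0, -1.0]]
ft_force: [-1.0, 2.0, 2.7]
width: 0.318
```

Call:
{"op": "move_arm", "data": {
  "commands": [
    [0,0,-0.1,0,0,0,-1],
    [0,0,-0.1,0,0,0,-1],
    [0,0,0,0,0,0,-1]
  ]
}}

```text
clock: 8.13
eef_pos: [0.6107, 0.1784, 0.1113]
ee_rot: [[0.389, -0.921, 0.001], [-0.921, -0.389, 0.0], [-0.0, -0.001, -1.0]]
ft_force: [-1.5, 2.5, 5.6]
width: 0.317
```

Call:
{"op": "move_arm", "data": {
  "commands": [
    [-0.05,0.05,-0.1,0,0,0,-1],
    [0,0,-0.1,0,0,0,-1],
    [0,0,0,0,0,0,-1]
  ]
}}

```text
clock: 8.38
eef_pos: [0.6102, 0.1788, 0.109]
ee_rot: [[0.389, -0.921, 0.0], [-0.921, -0.389, 0.0], [-0.0, -0.001, -1.0]]
ft_force: [-0.7, 1.0, 2.3]
width: 0.32
```

Call:
{"op": "move_arm", "data": {
  "commands": [
    [0,0,-0.1,0,0,0,-1],
    [0,0,-0.1,0,0,0,-1],
    [0,0,0,0,0,0,-1]
  ]
}}

```text
clock: 8.63
eef_pos: [0.6101, 0.1788, 0.1069]
ee_rot: [[0.389, -0.921, 0.0], [-0.921, -0.389, 0.0], [-0.0, -0.0, -1.0]]
ft_force: [-1.1, 2.5, 4.5]
width: 0.318
```

Call:
{"op": "move_arm", "data": {
  "commands": [
    [0,0,-0.1,0,0,0,-1],
    [0,0,0,0,0,0,-1]
  ]
}}

```text
clock: 8.8
eef_pos: [0.6104, 0.1788, 0.1069]
ee_rot: [[0.389, -0.921, 0.001], [-0.921, -0.389, 0.0], [0.0, -0.001, -1.0]]
ft_force: [-6.1, 1.6, 16.7]
width: 0.32
```

Call:
{"op": "move_arm", "data": {
  "commands": [
    [0,0,-0.1,0,0,0,-1],
    [0,0,0,0,0,0,-1]
  ]
}}

```text
clock: 8.97
eef_pos: [0.6109, 0.179, 0.1069]
ee_rot: [[0.389, -0.921, 0.001], [-0.921, -0.389, 0.0], [0.0, -0.001, -1.0]]
ft_force: [-9.4, 0.0, 28.1]
width: 0.322
```

It hit a hard stop at z = 0.1069, matching the predicted home height of 0.107. I'll unload, open gently and rise.

Call:
{"op": "move_arm", "data": {
  "commands": [
    [0,0,0.1,0,0,0,-1],
    [0,0,0.1,0,0,0,-1],
    [0,0,0,0,0,0,0],
    [0,0,0,0,0,0,0],
    [0,0,0,0,0,0,0.3],
    [0,0,0,0,0,0,0.3],
    [0,0,0,0,0,0,0.3],
    [0,0,0,0,0,0,0.3]
  ]
}}

```text
clock: 9.63
eef_pos: [0.6099, 0.1786, 0.1068]
ee_rot: [[0.389, -0.921, -0.0], [-0.921, -0.389, -0.0], [-0.0, 0.0, -1.0]]
ft_force: [-0.2, -0.0, -0.8]
width: 0.648
```

Call:
{"op": "move_arm", "data": {
  "commands": [
    [0,0,0.5,0,0,0,0.5],
    [0,0,1.5,0,0,0,0.5],
    [0,0,2,0,0,0,0.5],
    [0,0,2,0,0,0,0.5],
    [0,0,2,0,0,0,0.5],
    [0,0,2,0,0,0,0.5],
    [0,0,2,0,0,0,0.5],
    [0,0,2,0,0,0,0.5]
  ]
}}

```text
clock: 10.3
eef_pos: [0.61, 0.1787, 0.2495]
ee_rot: [[0.389, -0.921, 0.001], [-0.921, -0.389, 0.0], [0.0, -0.001, -1.0]]
ft_force: [0.9, 0.5, -0.5]
width: 0.749
```

Call:
{"op": "move_arm", "data": {
  "commands": [
    [1,-3.5,0,0,0,0,0.5],
    [1,-3.5,0,0,0,0,0.5],
    [0,-3.5,0,0,0,0,0.5],
    [0,-3.5,0,0,0,0,0.5],
    [0,-3.5,0,0,0,0,0.5],
    [0,-3.5,0,0,0,0,0.5],
    [0,-3.5,0,0,0,0,0.5],
    [0,0,0,0,0,0,0.5]
  ]
}}

```text
clock: 10.97
eef_pos: [0.63, -0.071, 0.2485]
ee_rot: [[0.386, -0.922, 0.001], [-0.922, -0.386, -0.001], [0.001, -0.001, -1.0]]
ft_force: [-0.7, 0.8, 0.2]
width: 0.748
```

```bash
python3 - <<'E'
from h import *
for n in ('side','top'):
    im=ctrl.get_image(n)[:,:,::-1];cv2.imwrite(f'pics/{n}4.png',im)
    if n=='side': cv2.imwrite('pics/s4c.png',cv2.resize(im[230:330,200:320],None,fx=5,fy=5,interpolation=cv2.INTER_CUBIC))
tm=ctrl.camera_model('top');t=cv2.imread('pics/top4.png')
g=cv2.cvtColor(t,cv2.COLOR_BGR2HSV)
m=((g[...,2]>210)&(g[...,1]<60)).astype('uint8');m=cv2.morphologyEx(m,cv2.MORPH_OPEN,np.ones((2,2)))
for c in cv2.findContours(m,cv2.RETR_EXTERNAL,cv2.CHAIN_APPROX_NONE)[0]:
    x,y,w,h=cv2.boundingRect(c)
    if 140<x<400 and 165<y<310 and w>25:
        s,r,e=circ(tm,cv2.convexHull(c)[:,0].astype(float),.1);print((x,y,w,h),s.round(4),r.round(4),np.abs(e).max().round(4))
E
```

```text
(193, 195, 37, 38) [0.6102 0.177 ] 0.0446 0.0006
```

View pics/s4c.png

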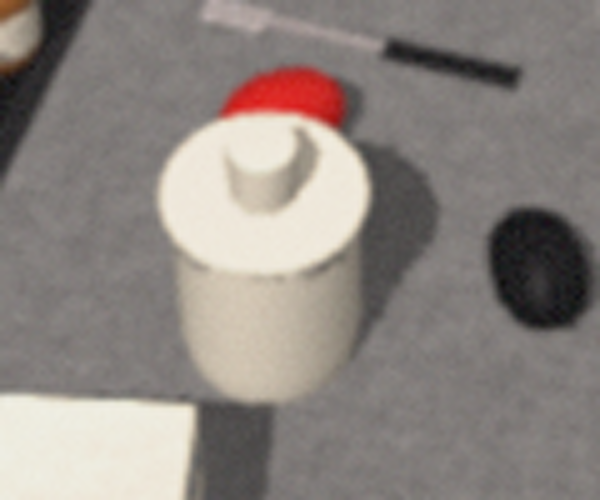

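View pics/top4.png

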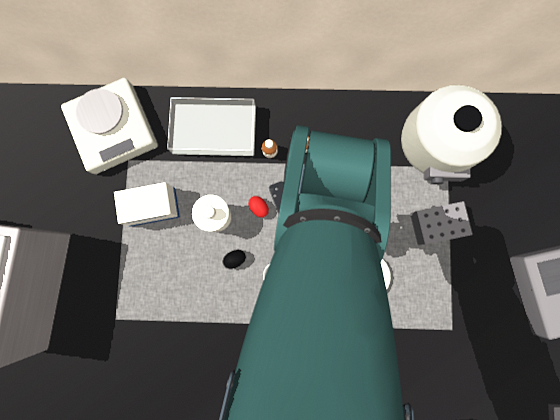

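View pics/side4.png

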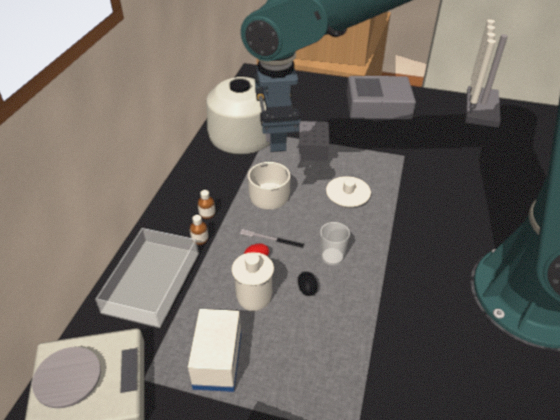

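The lid is on and looks level: side flange centre at about (253,269), with no visible gap. As a height check, I'll cross the knob top and flange rays from both views.

```bash
python3 - <<'E'
from h import *
T=cv2.imread('pics/top4.png');S=cv2.imread('pics/side4.png')
tc=ctrl.camera_model('top');sc=ctrl.camera_model('side')
def hull(im,box,th):
    m=((im.min(2)>th)).astype('uint8');m=cv2.morphologyEx(m,cv2.MORPH_OPEN,np.ones((2,2)))
    a=np.zeros_like(m);x0,y0,x1,y1=box;a[y0:y1,x0:x1]=m[y0:y1,x0:x1]
    c=max(cv2.findContours(a,cv2.RETR_EXTERNAL,cv2.CHAIN_APPROX_NONE)[0],key=cv2.contourArea)
    print(cv2.boundingRect(c));return c[:,0].astype(float)
pt=cv2.convexHull(hull(T,(185,190,240,240),180).astype('float32'))[:,0]
for th in(190,200,210):
    ps=hull(S,(225,250,285,320),th)
    ps=cv2.convexHull(ps.astype('float32'))[:,0]
    ps=ps[(ps[:,1]>262)&(ps[:,1]<288)]
    for z in(.094,.097,.100,.103,.106,.109):
        a=circ(tc,pt,z);b=circ(sc,ps,z);print(th,z,a[0].round(4),a[1].round(4),b[0].round(4),b[1].round(4),np.abs(b[2]).max().round(4),np.hypot(*(a[0]-b[0])).round(4))
E
```

```text
(193, 195, 37, 38)
(233, 254, 41, 32)
190 0.094 [0.6112 0.1777] 0.0455 [0.6116 0.1766] 0.0428 0.001 0.0012
190 0.097 [0.6109 0.1771] 0.0453 [0.6108 0.179 ] 0.0427 0.001 0.0019
190 0.1 [0.6105 0.1765] 0.0452 [0.6099 0.1814] 0.0425 0.001 0.005
190 0.103 [0.6102 0.1759] 0.045 [0.609  0.1838] 0.0424 0.001 0.008
190 0.106 [0.6099 0.1752] 0.0449 [0.6082 0.1862] 0.0422 0.0009 0.0111
190 0.109 [0.6096 0.1746] 0.0447 [0.6073 0.1886] 0.0421 0.0009 0.0142
(234, 255, 40, 31)
200 0.094 [0.6112 0.1777] 0.0455 [0.6116 0.1766] 0.0421 0.0012 0.0011
200 0.097 [0.6109 0.1771] 0.0453 [0.6108 0.179 ] 0.042 0.0012 0.002
200 0.1 [0.6105 0.1765] 0.0452 [0.6099 0.1815] 0.0418 0.0012 0.005
200 0.103 [0.6102 0.1759] 0.045 [0.6091 0.1839] 0.0417 0.0012 0.0081
200 0.106 [0.6099 0.1752] 0.0449 [0.6082 0.1863] 0.0415 0.0012 0.0111
200 0.109 [0.6096 0.1746] 0.0447 [0.6073 0.1887] 0.0414 0.0012 0.0142
(234, 255, 39, 30)
210 0.094 [0.6112 0.1777] 0.0455 [0.6117 0.1759] 0.0417 0.0004 0.0019
210 0.097 [0.6109 0.1771] 0.0453 [0.6109 0.1783] 0.0415 0.0004 0.0012
210 0.1 [0.6105 0.1765] 0.0452 [0.61   0.1807] 0.0414 0.0004 0.0042
210 0.103 [0.6102 0.1759] 0.045 [0.6091 0.1831] 0.0412 0.0004 0.0073
210 0.106 [0.6099 0.1752] 0.0449 [0.6083 0.1855] 0.0411 0.0004 0.0104
210 0.109 [0.6096 0.1746] 0.0447 [0.6074 0.1879] 0.0409 0.0004 0.0134
```

```bash
python3 -c "
from bench import ctrl
o=ctrl.get_obs();print(o['clock'],abs(o['dq']).max(),o['ft_force']);print(ctrl.hand_in())"
```

```text
11.0667 0.03720721705838813 [ 0.18467767  1.93851997 -0.54398537]
the job is handed in; nothing more can be done
None
```

The potato's tub is closed: the potato was in the narrow tub, so I fitted the narrow lid and pressed it home. I handed the job in at about 11 s of the 48 s.

**Fit:** The press ended on a hard stop at tool height 106.9 mm; I predicted 107 mm for home. Readings reached 28 N at the stop, above the 7–15 N needed but well below the wrist limit. After release the lid looked level, with no gap, in the side view.

**Position:** In the top view the lid centre is at about (0.610, 0.177), and the tub mouth measured (0.611, 0.178) before. From the side view, the other tub and lid and the bystanders look unmoved; the top view was partly blocked by the arm.

**Check that disagreed:** Crossing the two camera views put the flange top at about 96 mm instead of 100 mm. It cannot sit lower than home, so I put this down to camera calibration and mask error. A lid left 9 mm short would have shown at about 109 mm, so the check still rules that out.

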